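Load the cheese order and roll it into the dispatch bay

TASK

Stand the yellow cheese with the holes upright in the cardboard carton while the carton waits on the infeed rollers, setting it down rather than dropping it, and let go. Then push the carton slowly along the rollers, without lifting or shoving it, until it is fully home against the back of the wooden bay, and swing the red bar fully closed behind it. Leave the orange cheese, the honey jar and the spatula where they are.

Things in the scene. Friction and masses are not known exactly. Their poses are not given: they have to be found in the camera images.
- track: Fixed roller track with a wooden bay at its end, 540 mm long. Origin at table level under its middle. x = pushing direction (infeed to bay, roughly world +y), y across (roughly towards the robot), z up. Free-turning rollers across it (22 mm diameter, 31 mm apart, slight drag) from x=-248 to +245 mm, tops 60 mm above the table. Side rails 122 mm apart inside, tops 85 mm above the table.
- bay_mouth (a point): Middle of the bay mouth at roller-top height (60 mm), x=90 mm in the track's frame; axes as the track. Steel posts, 90 mm tall, flank it at y=+84 (hinge) and y=-82 (catch). Beyond it the bay's low slatted wooden side walls stand outside the rails from x=110 on, tops 104 mm above the table. The rollers go on inside.
- bay_stop (a point): Middle of the bay's wooden back board, on its inner face, at roller-top height (60 mm), x=255 mm in the track's frame; board top 128 mm above the table. Axes as the track. When the carton is home its front wall touches this board, so its origin is 75 mm short of this point.
- carton: Open-topped cardboard carton, 150 (its x) x 110 (its y) x 50 mm high, walls and floor 4 mm, about 0.22 kg, standing loose on the infeed rollers between the rails, 6 mm play each side. Origin at the centre of its underside; x along the track towards the bay (long side), z up. Inside it measures 142 x 102 mm.
- yellow_cheese: Block of yellow cheese with brownish holes and a brown rind at one end, 90 (its x) x 46 (its y) x 75 mm high, about 0.3 kg, standing loose on the dark wooden board, whose top is 20 mm above the table. Origin at the centre of its underside, z up. Grip it across the 46 mm side from above.
- orange_cheese: Block of orange cheese with black wax ends, same size and frame as the yellow one, on the same board; the two may have changed places. To be left alone.
- bar (a joint): Angle of the red retaining bar about its vertical hinge: 0 = closed, lying straight across the bay mouth against a stop; 1.57 = parallel to the track beside the rail, pointing to the infeed; up to 2.3 = pointing outwards. Starts open, 1.65 to 2.1. Stiff hinge (0.12 N m friction): it stays where it is left. Seen from above it closes anticlockwise.
- bar_hinge (a point): Hinge of the red bar, 100 mm above the table, at x=90, y=+84 in the track's frame. The bar is 168 mm long, 12 mm wide, 16 mm high (92 to 108 mm above the table).
- bar_knob (a point): Middle of the black round knob standing up from the red bar, 126 mm above the table, 115 mm from the hinge. The knob is 20 mm in diameter and 36 mm tall (108 to 144 mm above the table); it does not turn on the bar. With the bar closed it is at x=90, y=-31 in the track's frame, and the bar's face clears a carton that is home by 9 mm.
- honey_jar: Amber glass honey jar with a brass lid, 64 mm in diameter, 85 mm high, to the robot's left; origin at the centre of its underside. To be left alone.
- spatula: Spatula with a black handle, 200 mm long and some 15 mm high, lying on the table between the robot and the track. To be left alone.
There are look-alikes about, which are no part of the job. Of the things like the carton, leave any that is green; of the rest the smaller one is meant. What is shaped like the yellow_cheese but green is not meant.

How it is judged:
On the way, in this order (a step that is already met when the one before it is completed fails the run):
1. the yellow cheese stands in the carton, let go, while the carton is still on the infeed rollers, short of the bay (x of yellow_cheese in the frame of carton between -0.032 and 0.032 m and y of yellow_cheese in the frame of carton between -0.034 and 0.034 m and z of yellow_cheese in the frame of carton between 0 and 0.012 m and angle between yellow_cheese's own z axis and vertical below 0.15 rad and contact force between the fingers and yellow_cheese below 0.05 N and x of carton in the frame of track below 0.03 m), for 0.3 s.
2. the carton, with the cheese standing in it, is pushed home to within 10 mm of the bay's back board (x of yellow_cheese in the frame of carton between -0.032 and 0.032 m and y of yellow_cheese in the frame of carton between -0.034 and 0.034 m and z of yellow_cheese in the frame of carton between 0 and 0.012 m and angle between yellow_cheese's own z axis and vertical below 0.15 rad and x of carton in the frame of track above 0.17 m and y of carton in the frame of track between -0.015 and 0.015 m and z of carton in the frame of track between 0.05 and 0.07 m), for 0.2 s.
At the end, for the whole second after the job is handed in: The yellow cheese stands upright on the carton's floor (within 0.15 rad), the carton stands on the rollers in the bay with its front within 10 mm of the back board, the red bar is closed to within 0.08 rad, and everything is let go and at rest (all of step 2 and contact force between the fingers and yellow_cheese below 0.05 N and value of joint bar below 0.08 rad and linear speed of each of carton, yellow_cheese below 0.01 m/s); the robot touches nothing.
It fails at once if the carton is lifted off the rollers (more than 25 mm) (z of carton in the frame of track above 0.085 m).
It fails at once if the carton is shoved faster than 0.4 m/s (linear speed of carton above 0.4 m/s).
It fails at once if the yellow cheese is dropped (faster than 0.8 m/s out of the fingers, a fall of over 3 cm) (contact force between the fingers and yellow_cheese below 0.05 N and linear speed of yellow_cheese above 0.8 m/s).
It fails at once if the orange cheese is moved by more than 20 mm or tipped (distance of orange_cheese from where it was at the start of the episode above 0.02 m or angle between orange_cheese's own z axis and vertical above 0.3 rad).
It fails at once if the honey jar or the spatula is moved by more than 30 mm, or the jar tipped (distance of any of honey_jar, spatula from where it was at the start of the episode above 0.03 m or angle between honey_jar's own z axis and vertical above 0.3 rad).
It also fails if it takes over 67 s, if anything falls off the work surface, if the arm or the gripper's body presses on something with over 40 N, if the wrist force passes 120 N, or if a joint passes its speed limit or range.

ROBOT

A 7-joint arm with a two-finger parallel gripper is mounted at the origin on the work surface. World frame = base frame: x ahead of the robot, y to its left, z up, the work surface at z = 0. Lengths are in m, angles in rad, forces in N, time in s.
With the tool pointing down it reaches from about 0.425 to 1.025 m from the base axis. Payload 9.4 kg.
Tool frame: the origin (TCP) lies at the very end of the fingers, on their centre line; the grasp point (between the pads) lies 19 mm behind it; z points along the fingers, y is the line along which they close (so a half turn about z gives the same grasp; the last joint's range is limited). The gripper opens to 93 mm and grips with 3 to 60 N. Pads are 15 mm wide; open, the fingers measure 128 mm over their backs; the gripper's body (75 mm by 188 mm) begins 65 mm behind the grasp point.
Start: joints at [-0.077, 0.599, -0.003, 1.599, 0.002, 0.943, -0.08], TCP at [0.725, -0, 0.219] pointing down, gripper open.
Joint ranges: [-2.57, 2.57], [-0.35, 1.97], [-1.29, 1.29], [0.11, 2.56], [-1.05, 4.19], [0.11, 1.86], [-2.63, 2.63]. Speed limits (rad/s): [2.22, 2.22, 3.01, 3.01, 3.14, 3.14, 3.14].

INTERFACE

Orientations are given as a unit quaternion [x, y, z, w].
In Python, from station import robot, optics gives the robot as it stands.
- The arm moves only by the tool step_arm, never from a script. Its argument "targets" is a list of rows, each an object with "delta_pos": the shift along the tool's x, y, z each as a share of 0.03 m, from -1 to 1, a list of three; "angular": the turn, a rotation vector about the tool's x, y, z each as a share of 2 rad, from -1 to 1, a list of three; "claw": the opening, from 0 (shut) to 1 (fully open). A call has 1 to 12 rows; each row shifts and turns the commanded pose from where the row before left it, along the tool's axes as they then stand; what a row does not reach is not made up. A row lasts 1/12 s, in which the tool goes at most 41.7 mm and 7.16 degrees, less where a joint would pass 70% of its speed; a pose out of reach is approached as far as the arm can. A call with a number of a shift or a turn outside -1 to 1 is refused whole. A call with a gripper value outside its range is refused whole. The fingers move at their own pace and stop on an object; the grip force is fixed at half the most. Time passes only in rows, so rows that do not move let the fingers close. It gives the time, the measured TCP pose, the force, the opening and the grip force at its end, in the units of the state.
- robot.get_obs(): the state, without advancing time (a new reading comes with each control period).
- optics.get_image(name): name is "scene" or "side" or "wrist"; returns the picture (384x512x3 uint8, red, green, blue); there is no depth.
- optics.camera_info(name): a dict with "K" (3x3 intrinsics, pixels), "origin" and "orientation" of the camera in the world. Camera axes: x right, y up, looking along -z (the intrinsics and any distortion apply to the point x, -y, -z); pixel columns grow to the right and rows downward; lengths in m; the calibration is good to about 2 mm. The wrist camera is an equidistant fisheye: a pixel r from the principal point sees the ray r / f radians off the axis. A picture is of the moment at which its call begins: read the wrist's pose just before it. camera_info takes no time and is no camera call; for the wrist camera it gives the pose at the moment of the call.
- robot.close_job(): hands the job in; it is judged then, once.
The state is a dict: "clock": time; "joint_positions": joint angles; "joint_velocities": joint speeds; "joint_torque": joint torques, N m; "ee_pos": TCP position; "eef_rot": TCP orientation; "contact_force": force on the tool from outside, world axes, zero at the start; "wrist_torque": the same for the moment, N m; "finger_gap": finger opening in m; "finger_force": force on a finger pad.
Only numpy, scipy, OpenCV 4.12 (cv2) and the standard library are available. Lean on these libraries where they do the work, as an engineer would, in place of code of your own. Each camera call takes 0.05 s, during which the arm holds its last target. There are 200 camera calls.

## Working session

There is one attempt and no reset: what is moved stays moved. The work goes in short steps, Python scripts to look and compute and a tool call to move; the robot and the scene stay as the last step left them, time stands still between calls to the robot, and variables do not carry over. Pictures are saved under pics/ and viewed, at most 10 in all, crops included, and the job is handed in when it is done.

Besides the shell and the picture viewer there is one more tool, called after "Request:" as a command line: name --argument value ..., lists and objects as JSON in quotes. step_arm: Moves the arm, as the interface text tells. Shift numbers are shares of 0.03 m and turn numbers shares of 2 rad, none past 1 either way. Its arguments: {"type":"object","properties":{"targets":{"type":"array"}},"required":["targets"]}

```bash
mkdir -p pics; ls; python3 - <<'E'
from station import robot, optics
import cv2
for n in ["scene","side"]:
    im=optics.get_image(n); cv2.imwrite(f"pics/{n}0.png",im[:,:,::-1]); i=optics.camera_info(n); print(n,i)
o=robot.get_obs(); print(o)
E
```

```text
pics
scene {'K': array([[457.71261143,   0.        , 259.53904325],
       [  0.        , 457.71261143, 188.55698912],
       [  0.        ,   0.        ,   1.        ]]), 'origin': array([ 1.31676037, -0.29878731,  0.90277002]), 'orientation': array([0.34013226, 0.24924566, 0.5461363 , 0.72382442])}
side {'K': array([[369.20971008,   0.        , 251.19833941],
       [  0.        , 369.20971008, 189.59105684],
       [  0.        ,   0.        ,   1.        ]]), 'origin': array([ 0.36312624, -0.73626339,  0.64310945]), 'orientation': array([ 0.4579701 , -0.01929046, -0.01365788,  0.88865332])}
{'clock': 0.1, 'joint_positions': array([-0.07671688,  0.60002391, -0.00254251,  1.60004898,  0.00179221,
        0.94287745, -0.07980071]), 'joint_velocities': array([-0.00031268, -0.00020455,  0.00135395, -0.00352233,  0.00134113,
        0.00053386, -0.00109904]), 'joint_torque': array([ 3.72570619e-03, -7.66555166e+01,  1.50162086e+00, -2.52937996e+01,
       -5.23535069e-02,  1.36034010e-02,  2.68517283e-05]), 'ee_pos': array([7.24570694e-01, 2.69349237e-07, 2.17861969e-01]), 'eef_rot': array([ 7.07082093e-01,  7.07131143e-01, -5.20212531e-04, -4.34425149e-04]), 'contact_force': array([ 0.4606702 , -0.63990427,  0.23933379]), 'wrist_torque': array([-0.05398318,  0.01143084,  0.00577875]), 'finger_force': 0.0, 'finger_gap': 0.09308255240281463}
```

View pics/scene0.png

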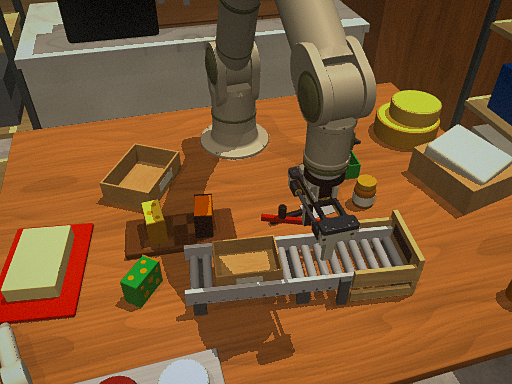

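View pics/side0.png

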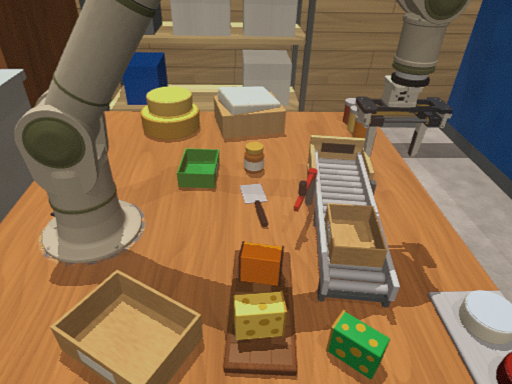

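The lookalikes are:
- **Yellow cheese:** scene (155,222), side (260,315). It's yellow with holes. The green block at scene (141,281) is excluded.
- **Carton:** scene (248,265), side (356,242). It's the smaller non-green one, on the rollers. The larger one is at scene (142,177), and the green one at scene (350,165) is excluded.
- **Red bar:** side (313,172) to (297,205), with its knob at about (303,188).

I'll check these in one enlarged crop of each view.

```bash
python3 - <<'E'
import cv2
a=cv2.imread("pics/scene0.png")[185:315,110:430]; cv2.imwrite("pics/c1.png",cv2.resize(a,None,fx=2.5,fy=2.5,interpolation=cv2.INTER_CUBIC))
a=cv2.imread("pics/side0.png")[130:380,210:400]; cv2.imwrite("pics/c2.png",cv2.resize(a,None,fx=2.4,fy=2.4,interpolation=cv2.INTER_CUBIC))
E
```

```text
(no output)
```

View pics/c1.png

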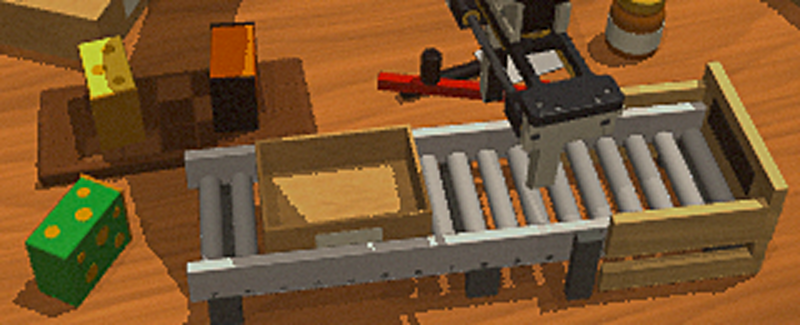

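View pics/c2.png

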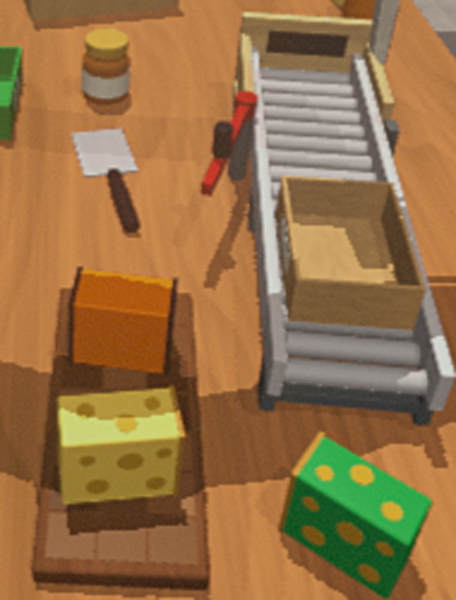

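The crops confirm the choices. The yellow holed cheese is at c1 (108,68), the kraft carton on the rollers at c1 (340,190), and the bar at c2 (243,98) to (208,188) with its knob top at (222,128). Next I'll measure.

```bash
cat > h.py <<'E'
import numpy as np, cv2
from scipy.spatial.transform import Rotation as R
from station import robot, optics
def ray(n,px):
    i=optics.camera_info(n); K=i["K"]
    d=np.array([(px[0]-K[0,2])/K[0,0],-(px[1]-K[1,2])/K[1,1],-1.])
    return i["origin"],R.from_quat(i["orientation"]).apply(d)
def cast(n,px,z):
    o,d=ray(n,px); return (o+d*(z-o[2])/d[2])
S=lambda u,v:("scene",(110+(u+.5)/2.5-.5,185+(v+.5)/2.5-.5))
D=lambda u,v:("side",(210+(u+.5)/2.4-.5,130+(v+.5)/2.4-.5))
E
python3 - <<'E'
from h import *
np.set_printoptions(precision=4,suppress=True)
P=dict(ych=(.095,[S(80,42),S(118,37),S(137,88),S(93,97),D(60,397),D(172,390),D(183,432),D(58,425)]),
carton=(.110,[S(257,142),S(412,127),S(430,212),S(262,250),D(283,178),D(400,183),D(420,288),D(290,282)]),
rail=(.085,[S(188,265),S(603,217),S(187,152),S(700,105),D(265,390),D(250,200),D(450,372),D(360,70)]),
board=(.128,[S(708,65),S(785,187),D(243,15),D(365,25)]),
bar=(.108,[S(378,78),D(205,188),D(244,96)]),knob=(.144,[S(431,51),D(222,126)]))
for k,(z,l) in P.items():
    print(k)
    for f in l: print("  ",f[0],cast(*f,z)[:2])
# cheese top masks
for n in ["scene","side"]:
    hsv=cv2.cvtColor(cv2.imread(f"pics/{n}0.png"),cv2.COLOR_BGR2HSV)
    for c,(lo,hi) in dict(y=((22,110,90),(33,255,255)),red=((0,200,70),(3,255,255)),red2=((176,150,70),(180,255,255))).items():
        m=cv2.inRange(hsv,lo,hi); q=cv2.connectedComponentsWithStats(m)
        print(n,c,[(s.tolist(),ce.round(1).tolist()) for s,ce in zip(q[2][1:],q[3][1:]) if s[4]>40])
E
```

```text
ych
   scene [ 0.3666 -0.3373]
   scene [ 0.3693 -0.2979]
   scene [ 0.4526 -0.2884]
   scene [ 0.4537 -0.3323]
   side [ 0.3633 -0.2987]
   side [ 0.4494 -0.2942]
   side [ 0.4533 -0.3325]
   side [ 0.3617 -0.3241]
carton
   scene [ 0.5723 -0.1891]
   scene [ 0.593  -0.0421]
   scene [ 0.6971 -0.0584]
   scene [ 0.6978 -0.2107]
   side [ 0.5857 -0.049 ]
   side [ 0.7006 -0.0586]
   side [ 0.671  -0.2037]
   side [ 0.5608 -0.1943]
rail
   scene [ 0.6767 -0.2736]
   scene [0.726  0.0999]
   scene [ 0.5436 -0.2532]
   scene [0.6195 0.2566]
   side [ 0.5242 -0.2879]
   side [ 0.5551 -0.0522]
   side [ 0.6776 -0.2736]
   side [0.7394 0.2013]
board
   scene [0.6075 0.2628]
   scene [0.7697 0.2502]
   side [0.5987 0.2659]
   side [0.7481 0.2388]
bar
   scene [ 0.5169 -0.0538]
   side [ 0.5063 -0.0612]
   side [0.5742 0.1059]
knob
   scene [ 0.5301 -0.0036]
   side [ 0.5278 -0.0067]
scene y [([3, 12, 16, 8, 73], [10.9, 16.0]), ([392, 90, 50, 24, 913], [416.5, 101.7]), ([378, 102, 45, 31, 273], [392.8, 119.0]), ([141, 200, 23, 24, 287], [151.8, 210.8]), ([394, 210, 31, 50, 231], [409.0, 235.1]), ([365, 217, 24, 5, 60], [376.6, 219.2]), ([64, 226, 10, 39, 69], [69.0, 244.8]), ([368, 265, 47, 7, 138], [392.2, 267.9]), ([1, 278, 62, 23, 196], [32.3, 294.2])]
scene red [([280, 217, 22, 7, 55], [293.6, 220.5]), ([0, 223, 93, 100, 2044], [51.5, 290.2]), ([0, 229, 23, 60, 217], [9.3, 257.9]), ([100, 376, 36, 8, 127], [118.9, 380.5])]
scene red2 []
side y [([147, 87, 45, 17, 599], [168.7, 94.7]), ([141, 103, 57, 20, 383], [168.5, 115.0]), ([234, 292, 51, 48, 1643], [259.2, 314.2]), ([356, 324, 10, 8, 61], [360.4, 327.3]), ([369, 339, 9, 8, 52], [372.8, 342.5])]
side red [([504, 353, 8, 26, 104], [508.8, 363.8])]
side red2 []
```

Request:
step_arm --targets '[{"delta_pos":[-0.4,-0.4,0],"angular":[0,0,0],"claw":1},{"delta_pos":[-0.85,-0.85,0],"angular":[0,0,0],"claw":1},{"delta_pos":[-0.92,-0.93,0],"angular":[0,0,0],"claw":1},{"delta_pos":[-0.92,-0.93,0],"angular":[0,0,0],"claw":1},{"delta_pos":[-0.92,-0.93,0],"angular":[0,0,0],"claw":1},{"delta_pos":[-0.92,-0.93,0],"angular":[0,0,0],"claw":1},{"delta_pos":[-0.92,-0.93,0],"angular":[0,0,0],"claw":1},{"delta_pos":[-0.92,-0.93,0],"angular":[0,0,0],"claw":1},{"delta_pos":[-0.92,-0.93,0],"angular":[0,0,0],"claw":1},{"delta_pos":[-0.92,-0.93,0],"angular":[0,0,0],"claw":1},{"delta_pos":[-0.92,-0.93,0],"angular":[0,0,0],"claw":1},{"delta_pos":[-0.94,-0.93,0],"angular":[0,0,0],"claw":1}]'

```text
clock: 1.1
ee_pos: [0.4068, -0.315, 0.2186]
eef_rot: [0.707, 0.707, -0.0, -0.0]
contact_force: [0.6, -1.2, -0.3]
finger_gap: 0.0932
finger_force: 0.0
```

Request:
step_arm --targets '[{"delta_pos":[0,0,0],"angular":[0,0,0.0625],"claw":1},{"delta_pos":[0,0,0],"angular":[0,0,0.0625],"claw":1},{"delta_pos":[0,0,0],"angular":[0,0,0.0625],"claw":1},{"delta_pos":[0,0,0],"angular":[0,0,0.0625],"claw":1},{"delta_pos":[0,0,0],"angular":[0,0,0.0625],"claw":1},{"delta_pos":[0,0,0],"angular":[0,0,0.0625],"claw":1},{"delta_pos":[0,0,0],"angular":[0,0,0.0625],"claw":1},{"delta_pos":[0,0,0],"angular":[0,0,0.0625],"claw":1},{"delta_pos":[0,0,0],"angular":[0,0,0.0625],"claw":1},{"delta_pos":[0,0,0],"angular":[0,0,0.0625],"claw":1},{"delta_pos":[0,0,0],"angular":[0,0,0.0625],"claw":1},{"delta_pos":[0,0,0],"angular":[0,0,0.0625],"claw":1}]'

```text
clock: 2.1
ee_pos: [0.4084, -0.314, 0.2185]
eef_rot: [0.999, 0.032, -0.0, -0.0]
contact_force: [-0.6, 0.6, 0.4]
finger_gap: 0.0931
finger_force: 0.0
```

```bash
python3 - <<'E'
from h import *
np.set_printoptions(precision=4,suppress=True)
i=optics.camera_info("wrist");im=optics.get_image("wrist"); cv2.imwrite("pics/w1.png",im[:,:,::-1]); print(i)
im=optics.get_image("scene"); cv2.imwrite("pics/s1.png",im[:,:,::-1])
o=robot.get_obs();print(o["clock"],o["ee_pos"],R.from_quat(o["eef_rot"]).as_matrix())
E
```

```text
{'K': array([[297.3186,   0.    , 252.9537],
       [  0.    , 297.3186, 188.3293],
       [  0.    ,   0.    ,   1.    ]]), 'origin': array([ 0.4829, -0.3088,  0.385 ]), 'orientation': array([-0.0981,  0.0929, -0.6776,  0.7229])}
2.2 [ 0.4085 -0.3138  0.2184] [[ 0.9976  0.0689 -0.0007]
 [ 0.0689 -0.9976 -0.    ]
 [-0.0007 -0.     -1.    ]]
```

View pics/w1.png

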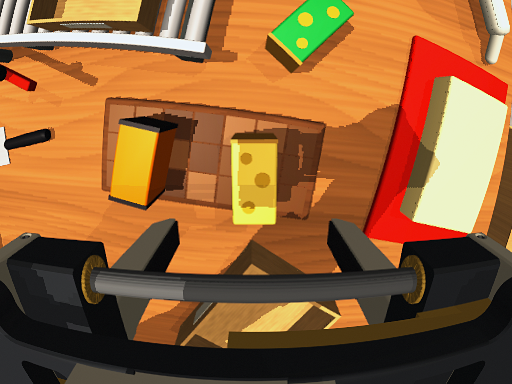

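The wrist view shows the yellow cheese top with corners at about (231,141), (276,140), (276,223) and (233,224). The orange cheese is at (140,165), well clear of the right-hand side. I'll refine the cheese pose, and the track from the clear scene view.

```bash
cat >> h.py <<'E'
def wcast(px,z,i):
    K=i["K"]; v=np.array([px[0]-K[0,2],px[1]-K[1,2]])/K[0,0]; r=np.hypot(*v); s=np.sin(r)/r
    d=R.from_quat(i["orientation"]).apply([v[0]*s,-v[1]*s,-np.cos(r)]); o=i["origin"]
    return o+d*(z-o[2])/d[2]
E
python3 - <<'E'
from h import *
np.set_printoptions(precision=4,suppress=True)
i=optics.camera_info("wrist")
q=np.array([wcast(p,.095,i)[:2] for p in [(231,141),(276,140),(276,223),(233,224)]]);print(q,q.mean(0),np.linalg.norm(q-np.roll(q,1,0),axis=1))
a=cv2.imread("pics/s1.png")[190:315,180:430]; cv2.imwrite("pics/c3.png",cv2.resize(a,None,fx=3.2,fy=3.2,interpolation=cv2.INTER_CUBIC))
E
```

```text
[[ 0.4491 -0.2888]
 [ 0.4531 -0.3327]
 [ 0.3664 -0.3403]
 [ 0.3622 -0.2952]] [ 0.4077 -0.3143] [0.0871 0.044  0.087  0.0453]
```

View pics/c3.png

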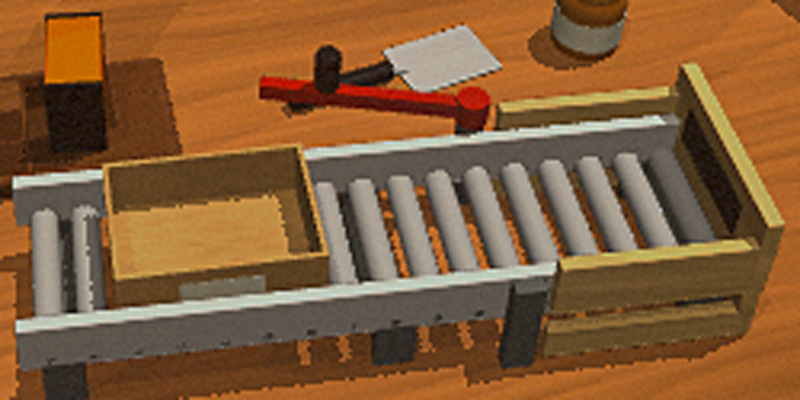

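The unobstructed view shows the carton rim corners at c3 (104,166), (303,146), (328,258) and (115,282). The hinge top is at (475,97), the knob top at (328,50) and the board top from (683,66) to (780,225). I'll compute these, and descend on the cheese, which agrees with the TCP to about 1 mm.

Request:
step_arm --targets '[{"delta_pos":[0,0,0.5],"angular":[0,0,0],"claw":1},{"delta_pos":[0,0,0.8],"angular":[0,0,0],"claw":1},{"delta_pos":[0,0,0.8],"angular":[0,0,0],"claw":1},{"delta_pos":[0,0,0.8],"angular":[0,0,0],"claw":1},{"delta_pos":[0,0,0.7],"angular":[0,0,0],"claw":1},{"delta_pos":[0,0,0.5],"angular":[0,0,0],"claw":1},{"delta_pos":[0,0,0.5],"angular":[0,0,0],"claw":1},{"delta_pos":[0,0,0.5],"angular":[0,0,0],"claw":1},{"delta_pos":[0,0,0],"angular":[0,0,0],"claw":1},{"delta_pos":[0,0,0],"angular":[0,0,0],"claw":0.3},{"delta_pos":[0,0,0],"angular":[0,0,0],"claw":0.3},{"delta_pos":[0,0,0],"angular":[0,0,0],"claw":0.3}]'

```text
clock: 3.2
ee_pos: [0.4089, -0.3144, 0.0665]
eef_rot: [0.999, 0.036, 0.001, 0.0]
contact_force: [0.4, -0.4, -0.1]
finger_gap: 0.0777
finger_force: 0.0
```

```bash
python3 - <<'E'
from h import *
np.set_printoptions(precision=4,suppress=True)
T=lambda u,v:("scene",(180+(u+.5)/3.2-.5,190+(v+.5)/3.2-.5))
for k,z,l in [("carton",.11,[(104,166),(303,146),(328,258),(115,282)]),("hinge",.108,[(475,97)]),("knob",.144,[(328,50)]),("bartip",.108,[(262,84)]),("board",.128,[(683,66),(780,224)]),("rails",.085,[(17,322),(555,265),(14,180),(660,118)])]:
    print(k,np.array([cast(*T(*p),z)[:2] for p in l]).tolist())
E
```

```text
carton [[0.5721782064104979, -0.18987700397857205], [0.5922532652201724, -0.04227873091330159], [0.6994548579928072, -0.05815702591871705], [0.680034258398283, -0.2045723605492052]]
hinge [[0.5761209205941571, 0.10377060614420419]]
knob [[0.5308109464720816, -0.003646882141016994]]
bartip [[0.5173864708023221, -0.05224790888855155]]
board [[0.6062062827114084, 0.2639788605982661], [0.7699572497865697, 0.2493115561665375]]
rails [[0.675613025094361, -0.27326185754023996], [0.7299486378999746, 0.10348117065159546], [0.5445763838849941, -0.2544906864268998], [0.616328119012154, 0.247612738596587]]
```

Request:
step_arm --targets '[{"delta_pos":[0,0,0],"angular":[0,0,0],"claw":0.3},{"delta_pos":[0,0,0],"angular":[0,0,0],"claw":0.3},{"delta_pos":[0,0,0],"angular":[0,0,0],"claw":0.3},{"delta_pos":[0,0,0],"angular":[0,0,0],"claw":0.3},{"delta_pos":[0,0,-0.3],"angular":[0,0,0],"claw":0.3},{"delta_pos":[0,0,-0.6],"angular":[0,0,0],"claw":0.3},{"delta_pos":[0,0,-0.8],"angular":[0,0,0],"claw":0.3},{"delta_pos":[0,0,-0.8],"angular":[0,0,0],"claw":0.3},{"delta_pos":[0,0,-0.8],"angular":[0,0,0],"claw":0.3},{"delta_pos":[0,0,-0.5],"angular":[0,0,0],"claw":0.3},{"delta_pos":[0,0,-0.2],"angular":[0,0,0],"claw":0.3},{"delta_pos":[0,0,0],"angular":[0,0,0],"claw":0.3}]'

```text
clock: 4.2
ee_pos: [0.4089, -0.3142, 0.1871]
eef_rot: [0.999, 0.036, 0.001, 0.001]
contact_force: [0.1, -0.1, -3.1]
finger_gap: 0.0458
finger_force: 29.9
```

Cheese is held (gap 45.8 mm, weight about 3 N). Next I carry it over the carton and turn it.

Request:
step_arm --targets '[{"delta_pos":[0.3,-0.2,0],"angular":[0,0,0],"claw":0.3},{"delta_pos":[0.6,-0.44,0],"angular":[0,0,0],"claw":0.3},{"delta_pos":[0.74,-0.54,0],"angular":[0,0,0],"claw":0.3},{"delta_pos":[0.8,-0.6,0],"angular":[0,0,0],"claw":0.3},{"delta_pos":[0.8,-0.6,0],"angular":[0,0,0],"claw":0.3},{"delta_pos":[0.8,-0.6,0],"angular":[0,0,0],"claw":0.3},{"delta_pos":[0.8,-0.6,0],"angular":[0,0,0],"claw":0.3},{"delta_pos":[0.8,-0.6,0],"angular":[0,0,0],"claw":0.3},{"delta_pos":[0.8,-0.6,0],"angular":[0,0,0],"claw":0.3},{"delta_pos":[0.7,-0.5,0],"angular":[0,0,0],"claw":0.3},{"delta_pos":[0.5,-0.3,0],"angular":[0,0,0],"claw":0.3},{"delta_pos":[0.3,-0.2,0],"angular":[0,0,0],"claw":0.3}]'

```text
clock: 5.2
ee_pos: [0.6353, -0.1209, 0.1834]
eef_rot: [0.999, 0.037, -0.001, -0.001]
contact_force: [-0.1, -0.3, -3.3]
finger_gap: 0.046
finger_force: 29.9
```

Request:
step_arm --targets '[{"delta_pos":[0,0,0],"angular":[0,0,-0.062],"claw":0.3},{"delta_pos":[0,0,0],"angular":[0,0,-0.062],"claw":0.3},{"delta_pos":[0,0,0],"angular":[0,0,-0.062],"claw":0.3},{"delta_pos":[0,0,0],"angular":[0,0,-0.062],"claw":0.3},{"delta_pos":[0,0,0],"angular":[0,0,-0.062],"claw":0.3},{"delta_pos":[0,0,0],"angular":[0,0,-0.062],"claw":0.3},{"delta_pos":[0,0,0],"angular":[0,0,-0.062],"claw":0.3},{"delta_pos":[0,0,0],"angular":[0,0,-0.062],"claw":0.3},{"delta_pos":[0,0,0],"angular":[0,0,-0.062],"claw":0.3},{"delta_pos":[0,0,0],"angular":[0,0,-0.062],"claw":0.3},{"delta_pos":[0,0,0],"angular":[0,0,-0.062],"claw":0.3},{"delta_pos":[0,0,0],"angular":[0,0,0],"claw":0.3}]'

```text
clock: 6.2
ee_pos: [0.6329, -0.1246, 0.1843]
eef_rot: [0.752, 0.659, -0.001, -0.001]
contact_force: [0.1, 0.6, -2.7]
finger_gap: 0.0457
finger_force: 29.9
```

```bash
python3 - <<'E'
from h import *
i=optics.camera_info("wrist");im=optics.get_image("wrist"); cv2.imwrite("pics/w2.png",im[:,:,::-1]); print(i["origin"].tolist(),i["orientation"].tolist())
o=robot.get_obs();print(o["clock"],o["ee_pos"],o["eef_rot"],o["joint_positions"])
E
```

```text
[0.6432630854064422, -0.05056393471766245, 0.35089634300721256] [-0.13425743552845779, 0.009737119425569133, -0.06512540105447064, 0.9887561942400708]
6.25 [ 0.6330144  -0.12464128  0.18446738] [ 7.54492251e-01  6.56308133e-01 -4.96392881e-04 -9.11263990e-04] [ 0.09993005  0.54001752  0.01026779  1.82292142 -0.00822314  0.78070612
 -0.02437531]
```

View pics/w2.png

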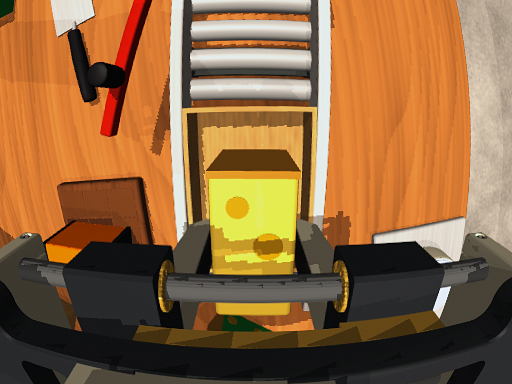

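The wrist view shows the carton's front rim from about (183,108) to (316,107), the cheese centred between its walls, and the bar from (145,0) to (108,133) with the knob at (105,75). I'll check the carton's front centre from this view.

```bash
python3 - <<'E'
from h import *
i=optics.camera_info("wrist")
a,b=wcast((183,107.5),.11,i),wcast((316.5,107),.11,i); m=(a+b)/2; d=(b-a)/np.linalg.norm(b-a); u=np.array([-d[1],d[0],0])
print(a,b,np.linalg.norm(a-b),m,u,"centre",m-.075*u, "knob",wcast((105,75),.144,i),"tip",wcast((108,134),.108,i))
t=np.array([.6330,-.1246,.11]); e=t-(m-.075*u); print("tcp in carton x,y",e@u,-(e@d))
E
```

```text
[ 0.58726953 -0.04100475  0.11      ] [ 0.69492371 -0.05589881  0.11      ] 0.10867960062390424 [ 0.64109662 -0.04845178  0.11      ] [0.13704562 0.99056474 0.        ] centre [ 0.6308182  -0.12274414  0.11      ] knob [ 0.53865619 -0.00535287  0.144     ] tip [ 0.5139951  -0.04998408  0.108     ]
tcp in carton x,y -0.0015393451976900684 -0.0024155544683788274
```

Cheese is centred in the carton to within 2.5 mm. I'll lower it.

Request:
step_arm --targets '[{"delta_pos":[0,0,0.2],"angular":[0,0,0],"claw":0.3},{"delta_pos":[0,0,0.4],"angular":[0,0,0],"claw":0.3},{"delta_pos":[0,0,0.4],"angular":[0,0,0],"claw":0.3},{"delta_pos":[0,0,0.4],"angular":[0,0,0],"claw":0.3},{"delta_pos":[0,0,0.4],"angular":[0,0,0],"claw":0.3},{"delta_pos":[0,0,0.2],"angular":[0,0,0],"claw":0.3},{"delta_pos":[0,0,0.1],"angular":[0,0,0],"claw":0.3},{"delta_pos":[0,0,0.1],"angular":[0,0,0],"claw":0.3},{"delta_pos":[0,0,0.05],"angular":[0,0,0],"claw":0.3},{"delta_pos":[0,0,0],"angular":[0,0,0],"claw":0.3},{"delta_pos":[0,0,0],"angular":[0,0,0],"claw":0.3}]'

```text
clock: 7.17
ee_pos: [0.6341, -0.1243, 0.1186]
eef_rot: [0.754, 0.657, 0.0, 0.0]
contact_force: [0.3, -0.9, -1.6]
finger_gap: 0.0456
finger_force: 29.9
```

Request:
step_arm --targets '[{"delta_pos":[0,0,0.07],"angular":[0,0,0],"claw":0.3},{"delta_pos":[0,0,0.07],"angular":[0,0,0],"claw":0.3},{"delta_pos":[0,0,0.05],"angular":[0,0,0],"claw":0.3},{"delta_pos":[0,0,0],"angular":[0,0,0],"claw":0.3},{"delta_pos":[0,0,0],"angular":[0,0,0],"claw":0.3}]'

```text
clock: 7.58
ee_pos: [0.6351, -0.1245, 0.1142]
eef_rot: [0.754, 0.657, 0.001, 0.001]
contact_force: [-1.9, 0.0, 10.8]
finger_gap: 0.0457
finger_force: 30.0
```

Contact (10.8 N) — cheese is on the floor. I'll ease off slightly and release.

Request:
step_arm --targets '[{"delta_pos":[0,0,-0.05],"angular":[0,0,0],"claw":0.3},{"delta_pos":[0,0,0],"angular":[0,0,0],"claw":0.3},{"delta_pos":[0,0,0],"angular":[0,0,0],"claw":0.6},{"delta_pos":[0,0,0],"angular":[0,0,0],"claw":0.65},{"delta_pos":[0,0,0],"angular":[0,0,0],"claw":0.65},{"delta_pos":[0,0,0],"angular":[0,0,0],"claw":0.65},{"delta_pos":[0,0,0],"angular":[0,0,0],"claw":0.65}]'

```text
clock: 8.17
ee_pos: [0.6339, -0.1243, 0.1138]
eef_rot: [0.753, 0.657, -0.0, 0.0]
contact_force: [0.5, 0.2, -0.0]
finger_gap: 0.0606
finger_force: 0.0
```

Request:
step_arm --targets '[{"delta_pos":[0,0,-0.3],"angular":[0,0,0],"claw":0.65},{"delta_pos":[0,0,-0.6],"angular":[0,0,0],"claw":0.65},{"delta_pos":[0,0,-0.9],"angular":[0,0,0],"claw":0.65},{"delta_pos":[0,0,-0.9],"angular":[0,0,0],"claw":0.65},{"delta_pos":[0,0,0],"angular":[0,0,0],"claw":0.65}]'

```text
clock: 8.58
ee_pos: [0.6364, -0.1249, 0.2007]
eef_rot: [0.754, 0.657, 0.003, 0.003]
contact_force: [0.9, -0.8, 0.7]
finger_gap: 0.0603
finger_force: 0.0
```

```bash
python3 - <<'E'
from h import *
ims=[optics.get_image(n)[:,:,::-1] for n in("scene","side")]
a=cv2.resize(ims[0][200:310,170:300],None,fx=3,fy=3,interpolation=2);b=cv2.resize(ims[1][170:300,300:400],None,fx=3,fy=3,interpolation=2)
cv2.imwrite("pics/c4.png",np.hstack([cv2.copyMakeBorder(a,0,390-330,0,0,0),b]))
o=robot.get_obs();print(o["clock"],o["ee_pos"],o["contact_force"],o["finger_gap"])
E
```

```text
8.6833 [ 0.63449373 -0.12441798  0.19667589] [-0.42220726  0.20157779 -0.00184348] 0.06074238746676572
```

View pics/c4.png

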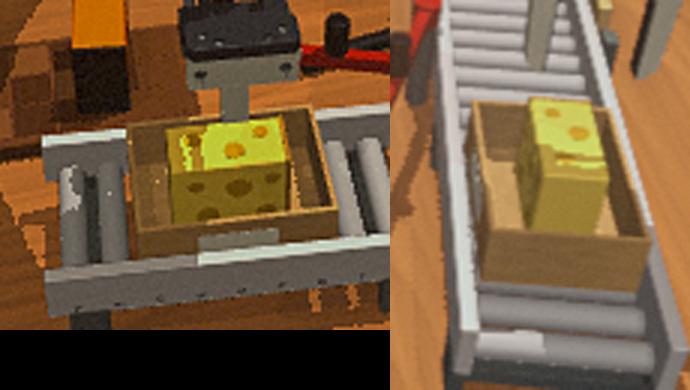

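The cheese stands upright in the middle of the carton, at c4 (235,170), and is released. Next I go behind the carton and lower between the rails.

Request:
step_arm --targets '[{"delta_pos":[-0.4,0,0],"angular":[0,0,0],"claw":0.65},{"delta_pos":[-0.7,0,0],"angular":[0,0,0],"claw":0.65},{"delta_pos":[-0.8,0,0],"angular":[0,0,0],"claw":0.65},{"delta_pos":[-0.8,0,0],"angular":[0,0,0],"claw":0.65},{"delta_pos":[-0.6,0,0],"angular":[0,0,0],"claw":0.65},{"delta_pos":[-0.3,0,0],"angular":[0,0,0],"claw":0.65},{"delta_pos":[0,0,0],"angular":[0,0,0],"claw":0.65},{"delta_pos":[0,0,0.4],"angular":[0,0,0],"claw":0.65},{"delta_pos":[0,0,0.6],"angular":[0,0,0],"claw":0.65},{"delta_pos":[0,0,0.6],"angular":[0,0,0],"claw":0.65},{"delta_pos":[0,0,0.6],"angular":[0,0,0],"claw":0.65},{"delta_pos":[0,0,0.6],"angular":[0,0,0],"claw":0.65}]'

```text
clock: 9.68
ee_pos: [0.6193, -0.2289, 0.1091]
eef_rot: [0.753, 0.658, 0.0, -0.001]
contact_force: [0.1, 0.4, 0.8]
finger_gap: 0.0605
finger_force: 0.0
```

Request:
step_arm --targets '[{"delta_pos":[0,0,0.5],"angular":[0,0,0],"claw":0.65},{"delta_pos":[0,0,0.4],"angular":[0,0,0],"claw":0.65},{"delta_pos":[0,0,0.2],"angular":[0,0,0],"claw":0.65},{"delta_pos":[0,0,0],"angular":[0,0,0],"claw":0.65},{"delta_pos":[0,0,0],"angular":[0,0,0],"claw":0.65}]'

```text
clock: 10.1
ee_pos: [0.6194, -0.2307, 0.0778]
eef_rot: [0.753, 0.658, -0.0, -0.0]
contact_force: [0.1, -0.5, 0.7]
finger_gap: 0.0604
finger_force: 0.0
```

Request:
step_arm --targets '[{"delta_pos":[0.1,0,0],"angular":[0,0,0],"claw":0.65},{"delta_pos":[0.15,0,0],"angular":[0,0,0],"claw":0.65},{"delta_pos":[0.15,0,0],"angular":[0,0,0],"claw":0.65},{"delta_pos":[0.15,0,0],"angular":[0,0,0],"claw":0.65},{"delta_pos":[0.15,0,0],"angular":[0,0,0],"claw":0.65},{"delta_pos":[0.15,0,0],"angular":[0,0,0],"claw":0.65},{"delta_pos":[0.15,0,0],"angular":[0,0,0],"claw":0.65},{"delta_pos":[0.2,0,0],"angular":[0,0,0],"claw":0.65},{"delta_pos":[0.2,0,0],"angular":[0,0,0],"claw":0.65},{"delta_pos":[0.2,0,0],"angular":[0,0,0],"claw":0.65},{"delta_pos":[0.2,0,0],"angular":[0,0,0],"claw":0.65},{"delta_pos":[0.2,0,0],"angular":[0,0,0],"claw":0.65}]'

```text
clock: 11.1
ee_pos: [0.6275, -0.1712, 0.0779]
eef_rot: [0.753, 0.657, 0.0, 0.0]
contact_force: [0.8, -0.9, 1.5]
finger_gap: 0.0602
finger_force: 0.7
```

Request:
step_arm --targets '[{"delta_pos":[0.2,0,0],"angular":[0,0,0],"claw":0.65},{"delta_pos":[0.2,0,0],"angular":[0,0,0],"claw":0.65},{"delta_pos":[0.2,0,0],"angular":[0,0,0],"claw":0.65},{"delta_pos":[0.2,0,0],"angular":[0,0,0],"claw":0.65},{"delta_pos":[0.2,0,0],"angular":[0,0,0],"claw":0.65},{"delta_pos":[0.2,0,0],"angular":[0,0,0],"claw":0.65},{"delta_pos":[0.2,0,0],"angular":[0,0,0],"claw":0.65},{"delta_pos":[0.2,0,0],"angular":[0,0,0],"claw":0.65},{"delta_pos":[0.2,0,0],"angular":[0,0,0],"claw":0.65},{"delta_pos":[0.2,0,0],"angular":[0,0,0],"claw":0.65},{"delta_pos":[0.2,0,0],"angular":[0,0,0],"claw":0.65},{"delta_pos":[0.2,0,0],"angular":[0,0,0],"claw":0.65}]'

```text
clock: 12.1
ee_pos: [0.6371, -0.0999, 0.0779]
eef_rot: [0.754, 0.657, -0.0, -0.0]
contact_force: [1.0, -0.8, 0.6]
finger_gap: 0.0605
finger_force: 0.5
```

Request:
step_arm --targets '[{"delta_pos":[0.2,0,0],"angular":[0,0,0],"claw":0.65},{"delta_pos":[0.2,0,0],"angular":[0,0,0],"claw":0.65},{"delta_pos":[0.2,0,0],"angular":[0,0,0],"claw":0.65},{"delta_pos":[0.2,0,0],"angular":[0,0,0],"claw":0.65},{"delta_pos":[0.2,0,0],"angular":[0,0,0],"claw":0.65},{"delta_pos":[0.2,0,0],"angular":[0,0,0],"claw":0.65},{"delta_pos":[0.2,0,0],"angular":[0,0,0],"claw":0.65},{"delta_pos":[0.2,0,0],"angular":[0,0,0],"claw":0.65},{"delta_pos":[0.2,0,0],"angular":[0,0,0],"claw":0.65},{"delta_pos":[0.2,0,0],"angular":[0,0,0],"claw":0.65},{"delta_pos":[0.2,0,0],"angular":[0,0,0],"claw":0.65},{"delta_pos":[0.2,0,0],"angular":[0,0,0],"claw":0.65}]'

```text
clock: 13.1
ee_pos: [0.6469, -0.0286, 0.0779]
eef_rot: [0.753, 0.657, -0.0, -0.0]
contact_force: [0.8, -0.4, -0.3]
finger_gap: 0.0602
finger_force: 0.6
```

Request:
step_arm --targets '[{"delta_pos":[0.2,0,0],"angular":[0,0,0],"claw":0.65},{"delta_pos":[0.2,0,0],"angular":[0,0,0],"claw":0.65},{"delta_pos":[0.2,0,0],"angular":[0,0,0],"claw":0.65},{"delta_pos":[0.2,0,0],"angular":[0,0,0],"claw":0.65},{"delta_pos":[0.2,0,0],"angular":[0,0,0],"claw":0.65},{"delta_pos":[0.2,0,0],"angular":[0,0,0],"claw":0.65},{"delta_pos":[0.2,0,0],"angular":[0,0,0],"claw":0.65},{"delta_pos":[0.2,0,0],"angular":[0,0,0],"claw":0.65},{"delta_pos":[0.2,0,0],"angular":[0,0,0],"claw":0.65},{"delta_pos":[0.2,0,0],"angular":[0,0,0],"claw":0.65},{"delta_pos":[0.15,0,0],"angular":[0,0,0],"claw":0.65},{"delta_pos":[0.15,0,0],"angular":[0,0,0],"claw":0.65}]'

```text
clock: 14.1
ee_pos: [0.6562, 0.0398, 0.0779]
eef_rot: [0.753, 0.658, -0.0, -0.0]
contact_force: [0.7, -0.9, 1.1]
finger_gap: 0.0603
finger_force: 0.6
```

Request:
step_arm --targets '[{"delta_pos":[0.15,0,0],"angular":[0,0,0],"claw":0.65},{"delta_pos":[0.15,0,0],"angular":[0,0,0],"claw":0.65},{"delta_pos":[0.15,0,0],"angular":[0,0,0],"claw":0.65},{"delta_pos":[0.15,0,0],"angular":[0,0,0],"claw":0.65},{"delta_pos":[0.15,0,0],"angular":[0,0,0],"claw":0.65},{"delta_pos":[0.15,0,0],"angular":[0,0,0],"claw":0.65},{"delta_pos":[0.15,0,0],"angular":[0,0,0],"claw":0.65},{"delta_pos":[0.15,0,0],"angular":[0,0,0],"claw":0.65},{"delta_pos":[0.15,0,0],"angular":[0,0,0],"claw":0.65}]'

```text
clock: 14.85
ee_pos: [0.6618, 0.0797, 0.0779]
eef_rot: [0.754, 0.657, -0.0, 0.0]
contact_force: [0.5, -1.4, 0.5]
finger_gap: 0.0609
finger_force: 0.6
```

Request:
step_arm --targets '[{"delta_pos":[0.1,0,0],"angular":[0,0,0],"claw":0.65},{"delta_pos":[0.1,0,0],"angular":[0,0,0],"claw":0.65},{"delta_pos":[0.1,0,0],"angular":[0,0,0],"claw":0.65},{"delta_pos":[0.1,0,0],"angular":[0,0,0],"claw":0.65},{"delta_pos":[0.1,0,0],"angular":[0,0,0],"claw":0.65},{"delta_pos":[0,0,0],"angular":[0,0,0],"claw":0.65}]'

```text
clock: 15.35
ee_pos: [0.6636, 0.0949, 0.0778]
eef_rot: [0.753, 0.658, -0.0, -0.0]
contact_force: [0.5, -1.1, -0.5]
finger_gap: 0.0605
finger_force: 0.0
```

Request:
step_arm --targets '[{"delta_pos":[0.08,0,0],"angular":[0,0,0],"claw":0.65},{"delta_pos":[0.08,0,0],"angular":[0,0,0],"claw":0.65},{"delta_pos":[0.08,0,0],"angular":[0,0,0],"claw":0.65},{"delta_pos":[0,0,0],"angular":[0,0,0],"claw":0.65},{"delta_pos":[0,0,0],"angular":[0,0,0],"claw":0.65}]'

```text
clock: 15.77
ee_pos: [0.663, 0.0953, 0.0778]
eef_rot: [0.755, 0.656, -0.003, 0.001]
contact_force: [-4.6, -14.9, 5.2]
finger_gap: 0.0607
finger_force: 7.6
```

Firm against the back board (15 N). I'll back off and lift clear.

Request:
step_arm --targets '[{"delta_pos":[-0.2,0,0],"angular":[0,0,0],"claw":0.65},{"delta_pos":[-0.4,0,0],"angular":[0,0,0],"claw":0.65},{"delta_pos":[-0.4,0,0],"angular":[0,0,0],"claw":0.65},{"delta_pos":[0,0,-0.5],"angular":[0,0,0],"claw":0.65},{"delta_pos":[0,0,-0.9],"angular":[0,0,0],"claw":0.3},{"delta_pos":[0,0,-0.9],"angular":[0,0,0],"claw":0},{"delta_pos":[0,0,-0.9],"angular":[0,0,0],"claw":0},{"delta_pos":[0,0,-0.9],"angular":[0,0,0],"claw":0},{"delta_pos":[0,0,-0.4],"angular":[0,0,0],"claw":0},{"delta_pos":[0,0,0],"angular":[0,0,0],"claw":0}]'

```text
clock: 16.6
ee_pos: [0.6621, 0.0711, 0.216]
eef_rot: [0.754, 0.657, 0.002, 0.001]
contact_force: [0.3, -0.0, -0.0]
finger_gap: 0.0249
finger_force: 0.0
```

```bash
python3 - <<'E'
from h import *
np.set_printoptions(precision=4,suppress=True)
i=optics.camera_info("wrist");im=optics.get_image("wrist")
cv2.imwrite("pics/w3.png",np.hstack([im[:,:,::-1][:300],optics.get_image("side")[:,:,::-1][110:250,260:400].repeat(2,0).repeat(2,1)[:300][:280]]) if 0 else im[:,:,::-1])
print(i); o=robot.get_obs();print(o["clock"],o["ee_pos"],o["eef_rot"],o["finger_gap"])
E
```

```text
{'K': array([[297.3186,   0.    , 252.9537],
       [  0.    , 297.3186, 188.3293],
       [  0.    ,   0.    ,   1.    ]]), 'origin': array([0.6716, 0.145 , 0.3827]), 'orientation': array([-0.1338,  0.0064, -0.0682,  0.9886])}
16.65 [0.6611 0.0712 0.2138] [0.7537 0.6573 0.0011 0.0006] 0.020847215060021018
```

View pics/w3.png

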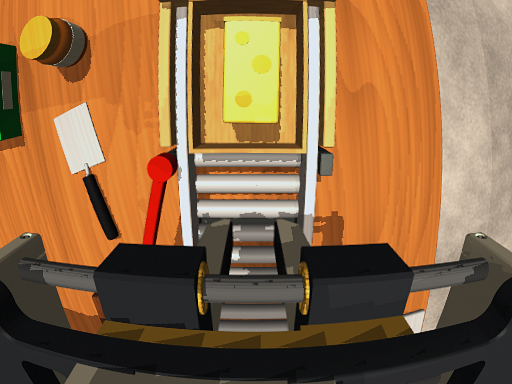

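The carton is in the bay with the cheese standing centred at (252,70). Its rear rim is at row ~151 and the hinge cap at (160,168). I'll refine the hinge position.

```bash
python3 - <<'E'
from h import *
np.set_printoptions(precision=4,suppress=True)
i=optics.camera_info("wrist")
h=wcast((160,168),.108,i); c=wcast((247,153),.11,i); print("hinge",h,"rear mid",c,wcast((188,153),.11,i),wcast((307,153),.11,i)); u=np.array([.137,.9906,0]); print("rear - hinge along track (expect .015)",(c-h)@u)
print("bar pts",wcast((150,243),.108,i))
E
```

```text
hinge [0.5755 0.103  0.108 ] rear mid [0.6608 0.1052 0.11  ] [0.6064 0.1132 0.11  ] [0.716  0.0979 0.11  ]
rear - hinge along track (expect .015) 0.013847302070067725
bar pts [0.5455 0.026  0.108 ]
```

Request:
step_arm --targets '[{"delta_pos":[-0.2,-0.4,0],"angular":[0,0,0],"claw":0},{"delta_pos":[-0.35,-0.7,0],"angular":[0,0,0],"claw":0},{"delta_pos":[-0.35,-0.7,0],"angular":[0,0,0],"claw":0},{"delta_pos":[-0.4,-0.7,0],"angular":[0,0,0],"claw":0},{"delta_pos":[-0.4,-0.7,0],"angular":[0,0,0],"claw":0},{"delta_pos":[-0.4,-0.7,0],"angular":[0,0,0],"claw":0},{"delta_pos":[-0.35,-0.7,0],"angular":[0,0,0],"claw":0},{"delta_pos":[-0.3,-0.6,0],"angular":[0,0,0],"claw":0},{"delta_pos":[0,-0.1,0],"angular":[0,0,0],"claw":0}]'

```text
clock: 17.4
ee_pos: [0.4874, 0.0096, 0.2112]
eef_rot: [0.754, 0.657, -0.002, -0.001]
contact_force: [0.7, -0.1, -0.5]
finger_gap: 0.0007
finger_force: 0.0
```

Request:
step_arm --targets '[{"delta_pos":[0,0,0],"angular":[0,0,0.0605],"claw":0},{"delta_pos":[0,0,0],"angular":[0,0,0.0605],"claw":0},{"delta_pos":[0,0,0],"angular":[0,0,0.0605],"claw":0},{"delta_pos":[0,0,0],"angular":[0,0,0.0605],"claw":0},{"delta_pos":[0,0,0],"angular":[0,0,0.0605],"claw":0},{"delta_pos":[0,0,0],"angular":[0,0,0.0605],"claw":0},{"delta_pos":[0,0,0],"angular":[0,0,0.0605],"claw":0},{"delta_pos":[0,0,0],"angular":[0,0,0.0605],"claw":0},{"delta_pos":[0,0,0],"angular":[0,0,0.0605],"claw":0},{"delta_pos":[0,0,0],"angular":[0,0,0.0605],"claw":0},{"delta_pos":[0,0,0],"angular":[0,0,0.0605],"claw":0},{"delta_pos":[0,0,0],"angular":[0,0,0.0605],"claw":0}]'

```text
clock: 18.4
ee_pos: [0.4919, 0.0115, 0.2117]
eef_rot: [1.0, -0.011, -0.001, 0.001]
contact_force: [0.1, 0.5, -0.6]
finger_gap: 0.0001
finger_force: 0.0
```

Request:
step_arm --targets '[{"delta_pos":[0,0,0],"angular":[0,0,0.0605],"claw":0},{"delta_pos":[0,0,0],"angular":[0,0,0.0605],"claw":0},{"delta_pos":[0,0,0],"angular":[0,0,0.0605],"claw":0},{"delta_pos":[0,0,0],"angular":[0,0,0],"claw":0}]'

```text
clock: 18.73
ee_pos: [0.4919, 0.0116, 0.2117]
eef_rot: [0.982, -0.191, -0.001, 0.001]
contact_force: [0.3, -0.1, -0.8]
finger_gap: 0.0007
finger_force: 0.0
```

The TCP lines up behind the knob (radius 116 mm, 26 mm standoff). I'll descend to z≈0.118 and advance to contact.

Request:
step_arm --targets '[{"delta_pos":[0,0,0.4],"angular":[0,0,0],"claw":0},{"delta_pos":[0,0,0.7],"angular":[0,0,0],"claw":0},{"delta_pos":[0,0,0.8],"angular":[0,0,0],"claw":0},{"delta_pos":[0,0,0.7],"angular":[0,0,0],"claw":0},{"delta_pos":[0,0,0.5],"angular":[0,0,0],"claw":0},{"delta_pos":[0,0,0],"angular":[0,0,0],"claw":0},{"delta_pos":[0.2,0,0],"angular":[0,0,0],"claw":0},{"delta_pos":[0.2,0,0],"angular":[0,0,0],"claw":0},{"delta_pos":[0.2,0,0],"angular":[0,0,0],"claw":0},{"delta_pos":[0.2,0,0],"angular":[0,0,0],"claw":0},{"delta_pos":[0,0,0],"angular":[0,0,0],"claw":0}]'

```text
clock: 19.65
ee_pos: [0.5159, 0.0019, 0.1206]
eef_rot: [0.982, -0.189, 0.001, -0.0]
contact_force: [-0.1, -0.1, 0.9]
finger_gap: 0.0005
finger_force: 0.0
```

Request:
step_arm --targets '[{"delta_pos":[0.3,0.03,0],"angular":[0,0,-0.04],"claw":0},{"delta_pos":[0.3,0.03,0],"angular":[0,0,-0.04],"claw":0},{"delta_pos":[0.3,0.03,0],"angular":[0,0,-0.04],"claw":0},{"delta_pos":[0.31,0.04,0],"angular":[0,0,-0.04],"claw":0},{"delta_pos":[0.31,0.04,0],"angular":[0,0,-0.04],"claw":0},{"delta_pos":[0.31,0.04,0],"angular":[0,0,-0.04],"claw":0}]'

```text
clock: 20.15
ee_pos: [0.5667, -0.0139, 0.1202]
eef_rot: [0.999, 0.052, -0.0, 0.0]
contact_force: [-1.4, -0.9, 0.3]
finger_gap: 0.0003
finger_force: 0.8
```

Request:
step_arm --targets '[{"delta_pos":[0.31,0.04,0],"angular":[0,0,-0.04],"claw":0},{"delta_pos":[0.31,0.04,0],"angular":[0,0,-0.04],"claw":0},{"delta_pos":[0.31,0.04,0],"angular":[0,0,-0.04],"claw":0},{"delta_pos":[0.31,0.04,0],"angular":[0,0,-0.04],"claw":0},{"delta_pos":[0.31,0.04,0],"angular":[0,0,-0.04],"claw":0},{"delta_pos":[0.31,0.04,0],"angular":[0,0,-0.04],"claw":0},{"delta_pos":[0.31,0.04,0],"angular":[0,0,-0.04],"claw":0},{"delta_pos":[0.31,0.04,0],"angular":[0,0,-0.04],"claw":0},{"delta_pos":[0.31,0.04,0],"angular":[0,0,-0.04],"claw":0},{"delta_pos":[0.31,0.04,0],"angular":[0,0,-0.04],"claw":0}]'

```text
clock: 20.98
ee_pos: [0.6535, 0.0158, 0.1203]
eef_rot: [0.9, 0.436, -0.0, 0.001]
contact_force: [-0.6, -2.5, -0.5]
finger_gap: 0.0004
finger_force: 0.7
```

Request:
step_arm --targets '[{"delta_pos":[0.31,0.04,0],"angular":[0,0,-0.04],"claw":0},{"delta_pos":[0.31,0.04,0],"angular":[0,0,-0.04],"claw":0},{"delta_pos":[0.31,0.04,0],"angular":[0,0,-0.04],"claw":0},{"delta_pos":[0.31,0.04,0],"angular":[0,0,-0.04],"claw":0},{"delta_pos":[0.31,0.04,0],"angular":[0,0,-0.04],"claw":0},{"delta_pos":[0.15,0.02,0],"angular":[0,0,-0.02],"claw":0},{"delta_pos":[0,0,0],"angular":[0,0,0],"claw":0},{"delta_pos":[0,0,0],"angular":[0,0,0],"claw":0}]'

```text
clock: 21.65
ee_pos: [0.6826, 0.0579, 0.1201]
eef_rot: [0.784, 0.62, 0.0, 0.0]
contact_force: [-0.1, 0.4, 0.6]
finger_gap: 0.0006
finger_force: 0.0
```

Request:
step_arm --targets '[{"delta_pos":[0.1,0.01,0],"angular":[0,0,-0.015],"claw":0},{"delta_pos":[0.1,0.01,0],"angular":[0,0,-0.015],"claw":0},{"delta_pos":[0.1,0.01,0],"angular":[0,0,-0.015],"claw":0},{"delta_pos":[0.08,0,0],"angular":[0,0,0],"claw":0},{"delta_pos":[0,0,0],"angular":[0,0,0],"claw":0},{"delta_pos":[0,0,0],"angular":[0,0,0],"claw":0}]'

```text
clock: 22.15
ee_pos: [0.6857, 0.0672, 0.12]
eef_rot: [0.755, 0.655, -0.001, 0.001]
contact_force: [-0.1, -4.9, 0.4]
finger_gap: 0.0007
finger_force: 2.6
```

Request:
step_arm --targets '[{"delta_pos":[0.06,0,0],"angular":[0,0,0],"claw":0},{"delta_pos":[0,0,0],"angular":[0,0,0],"claw":0},{"delta_pos":[0,0,0],"angular":[0,0,0],"claw":0}]'

```text
clock: 22.4
ee_pos: [0.6857, 0.0673, 0.12]
eef_rot: [0.756, 0.655, -0.001, 0.001]
contact_force: [-0.3, -8.8, 3.2]
finger_gap: 0.0003
finger_force: 4.4
```

The bar is against its stop: the force rises with no further motion. I'll back away and look.

Request:
step_arm --targets '[{"delta_pos":[-0.2,0,0],"angular":[0,0,0],"claw":0},{"delta_pos":[-0.5,0,0],"angular":[0,0,0],"claw":0},{"delta_pos":[-0.5,0,0],"angular":[0,0,0],"claw":0},{"delta_pos":[-0.3,0,-0.5],"angular":[0,0,0],"claw":0},{"delta_pos":[-0.5,0,-0.8],"angular":[0,0,0],"claw":0},{"delta_pos":[-0.5,0,-0.8],"angular":[0,0,0],"claw":0},{"delta_pos":[-0.5,0,-0.8],"angular":[0,0,0],"claw":0},{"delta_pos":[-0.2,0,-0.3],"angular":[0,0,0],"claw":0},{"delta_pos":[0,0,0],"angular":[0,0,0],"claw":0},{"delta_pos":[0,0,0],"angular":[0,0,0],"claw":0}]'

```text
clock: 23.23
ee_pos: [0.6721, -0.0248, 0.2157]
eef_rot: [0.755, 0.655, 0.0, -0.0]
contact_force: [0.5, 0.5, -1.3]
finger_gap: 0.0002
finger_force: 0.0
```

```bash
python3 - <<'E'
from h import *
a=optics.get_image("wrist")[:230,100:400,::-1]
cv2.imwrite("pics/w4.png",cv2.resize(a,None,fx=2.5,fy=2.5)); o=robot.get_obs();print(o["clock"],o["ee_pos"],o["contact_force"],optics.camera_info("wrist"))
E
```

```text
23.2833 [ 0.67179115 -0.02383991  0.21480916] [-0.10622552  0.73172898  0.50613967] {'K': array([[297.31863964,   0.        , 252.95371851],
       [  0.        , 297.31863964, 188.32929821],
       [  0.        ,   0.        ,   1.        ]]), 'origin': array([0.68267868, 0.05011479, 0.38140588]), 'orientation': array([-0.1341818 ,  0.00985939, -0.06977655,  0.98844791])}
```

View pics/w4.png

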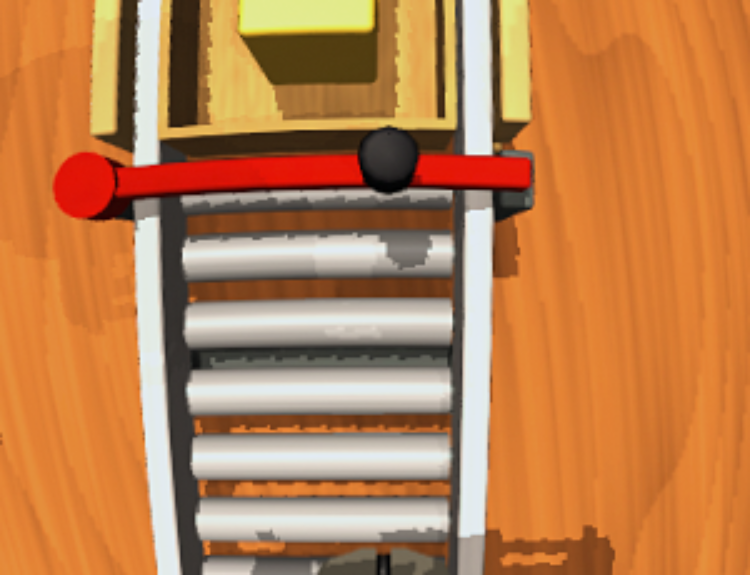

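The red bar lies straight across onto the catch post, from w4 (85,185) to (530,172). The carton is behind it with the cheese upright, so I'm handing in.

```bash
python3 -c "
from station import robot
print(robot.close_job())"
```

```text
the job is handed in; nothing more can be done
None
```

The job is handed in, at about 23 s on the robot clock: the yellow cheese stands in the carton, the carton is home against the back board, and the red bar is closed. The last picture and contact forces support this, but the hand-in returned no verdict.

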